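# Hold the index plunger out against its hidden stop

## Robot

A 6-joint arm with a two-finger parallel gripper is mounted at the origin on the work surface. World frame = base frame: x ahead of the robot, y to its left, z up, the work surface at z = 0. Lengths are in mm, angles in rad, forces in N, time in s.
With the tool pointing down it reaches from about 350 to 875 mm from the base axis. Payload 4.2 kg.
Tool frame: the origin (TCP) lies midway between the tips of the shut fingers; the grasp point (between the pads) lies 19 mm behind it; z points along the fingers, y is the direction in which the jaws open and shut (so a half turn about z gives the same grasp; the last joint's range is limited). The gripper opens to 85 mm and grips with 20 to 120 N. Pads are 22 mm wide; open, the fingers measure 114 mm over their backs; the gripper's body (76 mm by 85 mm) begins 54 mm behind the grasp point. The pads swing forward as they close: fully open they stand 13 mm farther back than shut.
Start: joints at [-0.981, 0.385, 0.008, 0, -1.194, -0.259], TCP at [203.015, -591.087, 231.312] pointing down, gripper open.
Joint ranges: [-3.14, 3.14], [-1.21, 2.06], [-1.07, 1.41], [-3.16, 2.05], [-2.99, -0.16], [-3.1, 3.1]. Speed limits (rad/s): [2.79, 2.79, 3.14, 3.14, 3.14, 3.14].

## Interface

Orientations are given as a unit quaternion [x, y, z, w].
In Python, from bench import arm gives the robot as it stands. The module is installed in compiled form; this text tells all that it offers.
- The arm moves only by the tool drive_tool, never from a script. Its argument "moves" is a list that holds one entry, the list of rows, each a list of 7 numbers: the opening, from 0 (shut) to 1 (fully open), then the shift along the tool's x, y, z in m, then the turn, a rotation vector about the tool's x, y, z in rad. In form: [[[hand, dx, dy, dz, wx, wy, wz], ...]]. A call has 1 to 20 rows; each row shifts and turns the pose as measured when the row begins, along the tool's axes as they then stand; what a row does not reach is not made up. A row lasts 1/10 s, in which the tool goes at most 50 mm and 8.59 degrees, less where a joint would pass 70% of its speed; a pose out of reach is approached as far as the arm can. A call with a gripper value outside its range is refused whole. The fingers move at their own pace and stop on an object; the grip force is fixed at half the most. Time passes only in rows, so rows that do not move let the fingers close. It gives the time, the measured TCP pose, the force and the opening at its end, in the units of the state.
- arm.read_state(): the state, without advancing time (a new reading comes with each control period).
- arm.get_image(name): name is "side" or "top"; returns (picture, depth): 400x640x3 uint8, red, green, blue; 400x640 float32, mm along the optical axis (not along the pixel's ray), 0 where there is no reading.
- arm.camera_params(name): a dict with "fov_y" (degrees; the focal length in pixels is half the picture's height over the tangent of half this angle, whatever the lens; pixels are square), "cx", "cy" (the principal point, pixels), "world_from_camera" (4x4, takes a point from camera to world coordinates). Camera axes: x right, y down, z forward; pixel columns grow to the right and rows downward; lengths in mm; the calibration is good to about 2 mm. A picture is of the moment at which its call begins. camera_params takes no time and is no camera call.
- arm.job_done(): hands the job in, once; it reports no verdict.
The state is a dict: "clock": time; "joints": joint angles; "joint_vel": joint speeds; "joint_efforts": joint torques, N m; "position": TCP position; "ee_rot": TCP orientation; "contact_force": force on the tool from outside, world axes, zero at the start; "wrist_torque": the same for the moment, N m; "gripper_width": finger opening in mm.
Only numpy, scipy, OpenCV 4.12 (cv2) and the standard library are available. Lean on these libraries where they do the work, as an engineer would, in place of code of your own. Each camera call takes 0.05 s, during which the arm holds its last target.

## Task

Take hold of the black pull knob of the index plunger on the turntable fixture and lift it until you feel it come up against the end stop inside its sleeve, firmly but without wrenching it. Finish while still holding it: keep it pulled up against the stop so that the pin stays out of its hole and a colleague can turn the pulley; do not turn the table yourself or disturb the parts and tools lying about.

Things in the scene. Friction and masses are not known exactly. Their poses are not given: they have to be found in the camera images.
- fixture: indexing fixture standing fast on the bench: round steel base 236 mm across and 12 mm thick, and on it a turntable with a pulley wheel. Origin: bench level, on the turntable's axis; z up; its +x points from the axis to the bracket with the index plunger. The plunger's vertical axis stands at x = +88 mm, y = 0 in this frame.
- bracket: grey bracket fixed on the fixture at the turntable's rim; its arm (50 mm wide, top at 80 mm height) carries a vertical steel sleeve 25 mm across whose rim is at 106 mm height. Its frame is that of fixture. Inside the sleeve, out of sight, is the plunger's end stop, a hard-rubber buffer (about 5 N per mm, pressed in at most 5 mm); 5 to 15 N on it is firm, over 30 N is wrenching it. The height of the stop is set differently each time and can only be felt.
- knob_mid (a point): middle of the plunger's pull knob, a plain black upright cylinder 30 mm across and 30 mm tall on top of the sleeve, the highest part of the fixture. In the seated position this point is at 123 mm height (knob from 108 to 138 mm); it rises straight up with the plunger. Free space all round the knob above 111 mm height.
- plunger_part: the index plunger: knob and, below it through the sleeve, a steel pin 10 mm across that reaches 12 mm deep into a hole in the turntable's rim. Origin: the middle of the knob, the same point as knob_mid. Mass about 80 g. It slides straight up (z) only. A spring pulls it down: about 4 N (plus up to 1 N weight) to lift it off its seat, then 0.25 N more per mm. The end stop is met somewhere between 15 and 33 mm of lift, where the pull rises suddenly, by about 5 N per mm.
- turntable (a joint): turn of the turntable about the fixture's vertical axis (rad), 0 at the start, positive counterclockwise from above. Steel disc 200 mm across, top face at 47 mm height, a ring of index holes near the rim; the pulley wheel bolted on it is 128 mm across and its hub nut ends at 83 mm. The pin holds it; with the pin out it turns, with stiff friction.
- bearing: loose ball bearing, a steel ring 32 mm across and 10 mm thick, lying on the turntable beside the pulley; a bystander. Origin: centre of its underside
- socket_bit: loose dark socket bit, 20 mm across and 28 mm tall, standing on the turntable on the other side; a bystander. Origin: centre of its underside
- screwdriver: loose screwdriver lying on the bench at the robot's left; a bystander
- wrench: loose wrench lying on the bench at the robot's right; a bystander
- jar: clear jar, 64 mm across and 85 mm tall, standing at the back left; a bystander. Origin: centre of its underside

How it is judged:
By the outcome, as a careful person would: the job done as asked, in the order asked, and still so for the second after the job is handed in, while the arm keeps its last pose, push and grip.
It also fails if it takes over 45 s, if anything falls off the work surface, if the arm or the gripper's body presses on something with over 40 N, if the wrist force passes 120 N, or if a joint passes its speed limit or range.

## Working session

There is one attempt and no reset: what is moved stays moved. The work goes in short steps, Python scripts to look and compute and a tool call to move; the robot and the scene stay as the last step left them, time stands still between calls to the robot, and variables do not carry over. Pictures are saved under pics/ and viewed, and the job is handed in when it is done.

Besides the shell and the picture viewer there is one more tool, called after "Request:" as name(argument=value, ...), one argument or row to a line, values as JSON. drive_tool: Moves the arm, as the interface text tells. Its arguments: {"type":"object","properties":{"moves":{"type":"array","items":{"type":"array","items":{"type":"array","items":{"type":"number"}}}}},"required":["moves"]}

```bash
mkdir -p pics
python3 - <<'E'
from bench import arm
import cv2,numpy as np
s=arm.read_state();print(s)
for n in("side","top"):
    im,d=arm.get_image(n);cv2.imwrite(f"pics/{n}0.png",im[:,:,::-1]);np.savez(f"{n}0.npz",im=im,d=d)
    print(n,arm.camera_params(n))
E
```

```text
{'clock': 0.0, 'joints': array([-9.81419570e-01,  3.85503746e-01,  6.62627233e-03, -4.98958133e-04,
       -1.19399803e+00, -2.58593587e-01]), 'joint_vel': array([ 0.0004051 , -0.00143038, -0.00022703,  0.00121616,  0.00146044,
        0.00021404]), 'joint_efforts': array([-2.62035755e-04, -3.92285550e+01,  1.88397181e+01,  4.18632209e+00,
       -4.65781748e-03,  4.70092552e-07]), 'position': array([ 202.81241029, -590.55742908,  230.25364338]), 'ee_rot': array([-1.64547711e-01,  9.86368550e-01,  1.04293402e-03, -2.16331714e-04]), 'contact_force': array([-0.50104622,  0.58884327,  0.19152936]), 'wrist_torque': array([0.03234174, 0.01422817, 0.01980731]), 'gripper_width': 85.58036547139567}
side {'fov_y': 57.14228180000532, 'cx': 319.7298942750402, 'cy': 194.7029390625293, 'world_from_camera': array([[-9.09002865e-01, -2.98561190e-01,  2.90817825e-01,
         2.69378173e+02],
       [-4.16629524e-01,  6.70252795e-01, -6.14150658e-01,
         5.90943184e+02],
       [-1.15599086e-02, -6.79427999e-01, -7.33651118e-01,
         7.78065713e+02],
       [ 0.00000000e+00,  0.00000000e+00,  0.00000000e+00,
         1.00000000e+00]])}
top {'fov_y': 52.02217299150796, 'cx': 319.16334688008504, 'cy': 203.87920037250163, 'world_from_camera': array([[-1.76657718e-02, -9.95427547e-01,  9.38718213e-02,
         4.15635186e+02],
       [-9.99592244e-01,  1.96898543e-02,  2.06798472e-02,
         7.71205226e+00],
       [-2.24336120e-02, -9.34682190e-02, -9.95369492e-01,
         1.26031604e+03],
       [ 0.00000000e+00,  0.00000000e+00,  0.00000000e+00,
         1.00000000e+00]])}
```

View pics/side0.png

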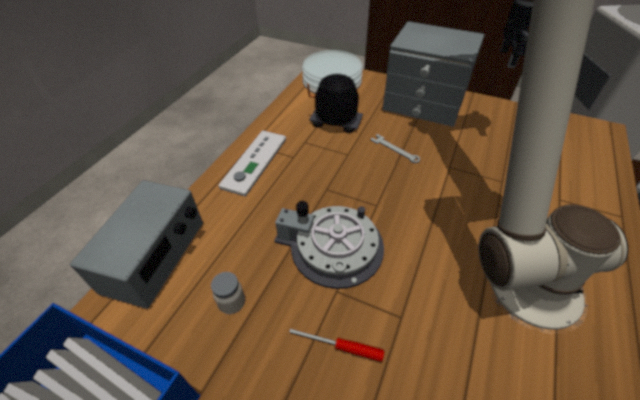

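View pics/top0.png

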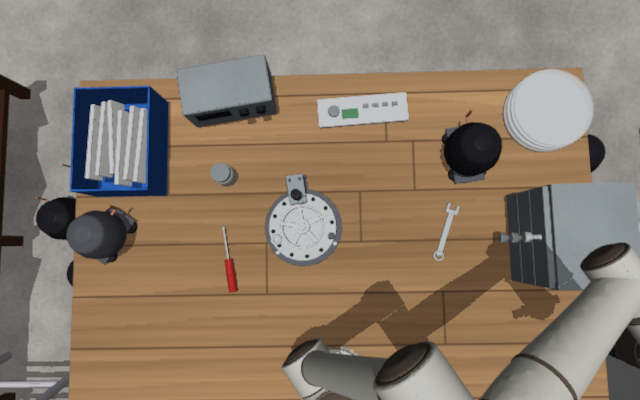

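The side view shows the black knob at about (302,208) on the bracket. In the top view it is at about (297,194), and the turntable centre is at about (304,228). Next I measure the knob.

```bash
cat > h.py <<'E'
import numpy as np
from bench import arm
def ray(n,u,v,cam=None):
    p=arm.camera_params(n);f=200/np.tan(np.radians(p["fov_y"]/2));T=p["world_from_camera"]
    r=np.array([(u-p["cx"])/f,(v-p["cy"])/f,1.]);return T[:3,3],T[:3,:3]@r
def plane(n,u,v,z):
    o,r=ray(n,u,v);return o+r*(z-o[2])/r[2]
def two(a,b):
    (o1,r1),(o2,r2)=ray("side",*a),ray("top",*b)
    t=np.linalg.lstsq(np.c_[r1,-r2],o2-o1,rcond=None)[0]
    return o1+r1*t[0],o2+r2*t[1]
def dpt(n,d,u,v):
    o,r=ray(n,u,v);return o+r*d
E
python3 - <<'E'
from h import *
import cv2
for n,(x0,y0,x1,y1) in {"side":(265,190,390,290),"top":(255,165,350,270)}.items():
    z=np.load(n+"0.npz");im=z["im"];d=z["d"]
    cv2.imwrite(f"pics/{n}crop.png",cv2.resize(im[y0:y1,x0:x1,::-1],None,fx=5.5,fy=5.5,interpolation=cv2.INTER_NEAREST))
    # dark mask near knob
    m=(im.max(2)<50).astype(np.uint8);w=np.zeros_like(m);w[y0:y1,x0:x1]=1
    k,l,st,c=cv2.connectedComponentsWithStats(m*w)
    for i in range(1,k):
        if st[i,4]>8:
            u,v=c[i];dd=np.median(d[l==i]);print(n,st[i],c[i],dd,dpt(n,dd,u,v).round(1))
# turntable disc in top by depth: points with z in 40..55
z=np.load("top0.npz");d=z["d"]
p=arm.camera_params("top");f=200/np.tan(np.radians(p["fov_y"]/2));T=p["world_from_camera"]
V,U=np.mgrid[:400,:640];P=np.stack([(U-p["cx"])/f*d,(V-p["cy"])/f*d,d],-1)@T[:3,:3].T+T[:3,3]
s=(U>240)&(U<360)&(V>160)&(V<280)
for lo,hi in((6,20),(40,54),(70,90),(95,112),(128,150)):
    q=P[s&(P[...,2]>lo)&(P[...,2]<hi)];c,r=(cv2.minEnclosingCircle(q[:,:2].astype(np.float32)) if len(q) else (0,0));print(lo,hi,len(q),c,r,q.mean(0) if len(q) else 0)
E
```

```text
side [297 202  11  15 147] [302.06122449 209.02040816] 853.8245 [545.1 106.  129.5]
side [358 212   6   6  27] [360.66666667 214.14814815] 929.69275 [430.9   9.8  61.4]
side [288 228  10  13  89] [292.         233.98876404] 941.3152 [577.7 109.9  19.9]
side [304 261  67  19 216] [336.26851852 272.62037037] 871.39636 [431.9 163.3  12.7]
top [291 190  10  10  64] [295.484375 194.078125] 1131.5745 [549.9  95.9 138. ]
6 20 1173 (494.8370056152344, 79.49070739746094) 239.3572235107422 [462.17494689  76.64776477  11.96763437]
40 54 2531 (492.15496826171875, 82.99637603759766) 125.24578094482422 [460.68796373  82.02406466  47.39071081]
70 90 617 (520.8304443359375, 60.920204162597656) 112.67413330078125 [537.36618204  88.03669379  79.01450883]
95 112 0 0 0 0
128 150 89 (552.7255249023438, 95.81259155273438) 15.021666526794434 [551.7971153   95.57288285 137.9193299 ]
```

```bash
ls pics
```

```text
side0.png
sidecrop.png
top0.png
topcrop.png
```

View pics/sidecrop.png

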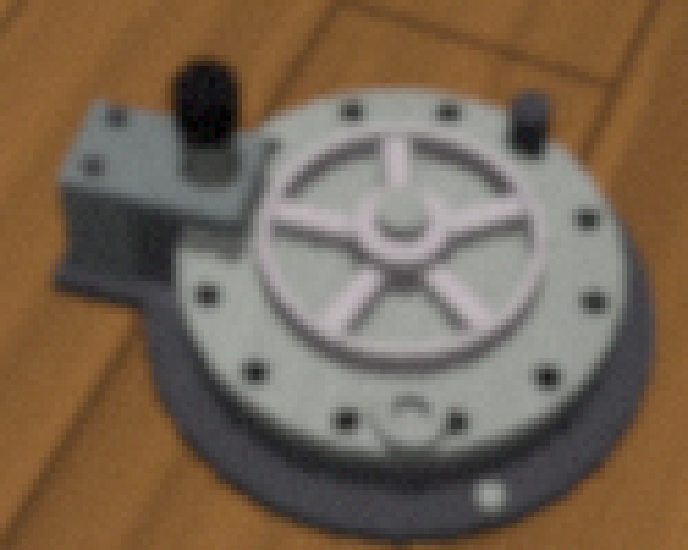

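View pics/topcrop.png

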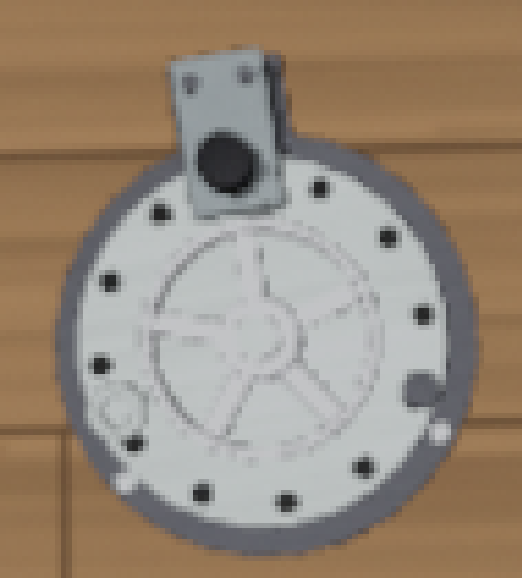

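Run:
```python
from h import *
print(plane("side",302,209,123)); print(plane("top",295.5,194,138))
print(two((302,209),(296,194)))
import cv2
# base outline: centre via side & top
for n in("top",):
  for uv in((304,228),):print(plane(n,*uv,12))
s=arm.read_state();print(s["clock"])
from scipy.spatial.transform import Rotation as R
print(R.from_quat(s["ee_rot"]).as_matrix().round(4))
```

```text
[548.0160143  101.11926739 123.        ]
[550.1624521   95.88062259 138.        ]
(array([551.15292532,  95.60481885, 115.62525564]), array([552.78668987,  96.20978679, 115.86782805]))
[460.5017244   81.13503434  12.        ]
0.1
[[-9.458e-01 -3.246e-01 -7.000e-04]
 [-3.246e-01  9.458e-01  1.800e-03]
 [ 1.000e-04  2.000e-03 -1.000e+00]]
```

Run:
```python
from h import *
z=np.load("top0.npz");d=z["d"]
for u,v in((600,220),(560,210),(530,260),(470,150),(550,110),(296,194),(297,195)):print(u,v,dpt("top",d[v,u],u,v).round())
for u,v in((296.3,194.5),):print(plane("top",u,v,138))
print(plane("top",302.5,226.8,47))
```

```text
600 220 [ 458. -657.  243.]
560 210 [ 485. -564.  240.]
530 260 [ 359. -532.  140.]
470 150 [ 658. -380.  162.]
550 110 [ 790. -649.   76.]
296 194 [550.  94. 138.]
297 195 [547.  92. 138.]
[548.72813122  93.68632406 138.        ]
[462.87501455  83.47191959  47.        ]
```

Request:
drive_tool(
  moves=[
    [[1,-0.01,0.01,0,0,0,0],[1,-0.02,0.02,0,0,0,0],[1,-0.03,0.03,0,0,0,0],[1,-0.03,0.03,0,0,0,0],[1,-0.03,0.03,0,0,0,0],[1,-0.03,0.03,0,0,0,0],[1,-0.03,0.03,0,0,0,0],[1,-0.03,0.03,0,0,0,0]],
  ],
)

```text
clock: 0.9
position: [334.9, -312.8, 226.4]
ee_rot: [-0.16, 0.987, 0.005, -0.002]
contact_force: [0.6, -0.1, -0.2]
gripper_width: 85.2
```

Request:
drive_tool(
  moves=[
    [[1,-0.03,0.03,0,0,0,0],[1,-0.03,0.03,0,0,0,0],[1,-0.03,0.03,0,0,0,0],[1,-0.03,0.03,0,0,0,0],[1,-0.03,0.03,0,0,0,0],[1,-0.03,0.03,0,0,0,0],[1,-0.03,0.03,0,0,0,0],[1,-0.03,0.03,0,0,0,0],[1,-0.03,0.02,0,0,0,0],[1,-0.02,0.02,0,0,0,0],[1,-0.01,0.01,0,0,0,0],[1,0,0,0,0,0,0]],
  ],
)

```text
clock: 2.1
position: [525.1, 84.7, 227.7]
ee_rot: [-0.166, 0.986, 0.006, -0.002]
contact_force: [-0.8, -0.1, -0.3]
gripper_width: 85.8
```

```bash
cat > go.py <<'E'
import sys
from h import *
from scipy.spatial.transform import Rotation as R
s=arm.read_state();M=R.from_quat(s["ee_rot"]);D=np.diag([1,1,1.])
t=np.array([float(a) for a in sys.argv[1:4]])
print(s["clock"],s["position"].round(2),s["contact_force"].round(2),s["wrist_torque"].round(3),s["gripper_width"].round(2))
print("tool shift mm",M.inv().apply(t-s["position"]).round(2))
m=M.as_matrix();zt=m[:,2];w=np.cross(zt,[0,0,-1]);print("tilt fix tool rotvec",(m.T@w).round(4), "jaw yaw deg",np.degrees(np.arctan2(m[1,1],m[0,1])))
E
python3 go.py 550 95 230
```

```text
Traceback (most recent call last):
  File "go.py", line 6, in <module>
    print(s["clock"],s["position"].round(2),s["contact_force"].round(2),s["wrist_torque"].round(3),s["gripper_width"].round(2))
                                                                                                   ^^^^^^^^^^^^^^^^^^^^^^^^
AttributeError: 'float' object has no attribute 'round'
```

```bash
sed -i 's/s\["gripper_width"\].round(2)/round(s["gripper_width"],2)/' go.py
python3 go.py 550 95 230
python3 - <<'E'
from h import *
import cv2
for n in("side","top"):
    im,d=arm.get_image(n);cv2.imwrite(f"pics/{n}1.png",cv2.resize(im[130:290,220:420,::-1],None,fx=4,fy=3.75 if 0 else 3.7))
E
```

```text
2.1 [525.11  84.72 227.73] [-0.81 -0.05 -0.25] [-0.02   0.045 -0.034] 85.84
tool shift mm [-26.87   1.59  -2.31]
tilt fix tool rotvec [ 0.0121 -0.0022  0.    ] jaw yaw deg 109.1063029542606
```

View pics/side1.png

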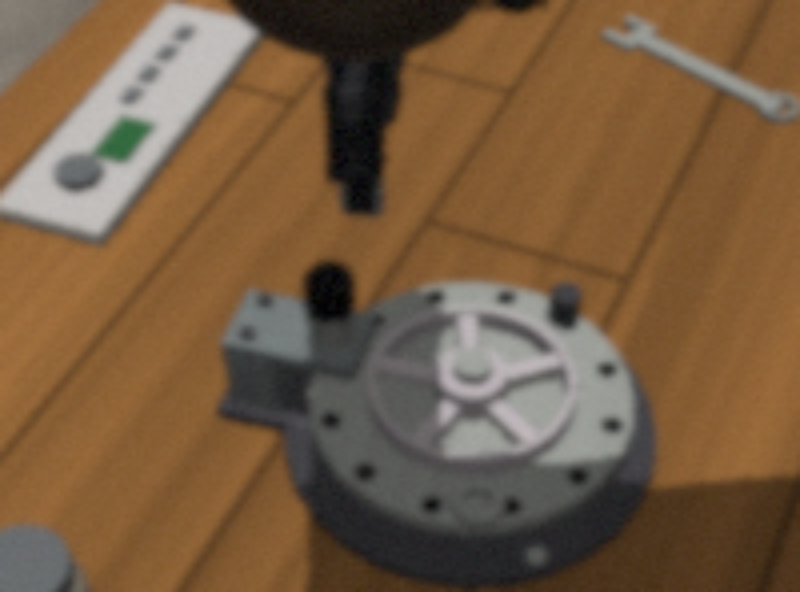

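The gripper is above and slightly robot-side of the knob (crop 330,290). I'll centre it, level it and come partway down.

Request:
drive_tool(
  moves=[
    [[1,-0.014,0.001,0,0.012,-0.002,0],[1,-0.012,0.001,0,0,0,0],[1,0,0,0.02,0,0,0],[1,0,0,0.02,0,0,0],[1,0,0,0.015,0,0,0],[1,0,0,0.01,0,0,0],[1,0,0,0,0,0,0],[1,0,0,0,0,0,0]],
  ],
)

```text
clock: 3.0
position: [553.3, 90.0, 162.7]
ee_rot: [-0.162, 0.987, -0.001, 0.002]
contact_force: [0.2, 1.2, 0.1]
gripper_width: 85.6
```

```bash
python3 go.py 550 95 110
python3 - <<'E'
from h import *
import cv2
for n in("side",):
    im,d=arm.get_image(n);cv2.imwrite(f"pics/{n}2.png",cv2.resize(im[150:270,250:400,::-1],None,fx=5,fy=5))
E
```

```text
3.0 [553.29  89.99 162.73] [0.19 1.22 0.06] [-0.05  -0.012 -0.011] 85.59
tool shift mm [ 1.75  5.89 52.71]
tilt fix tool rotvec [-0.0018  0.0044 -0.    ] jaw yaw deg 108.59595023858147
```

View pics/side2.png

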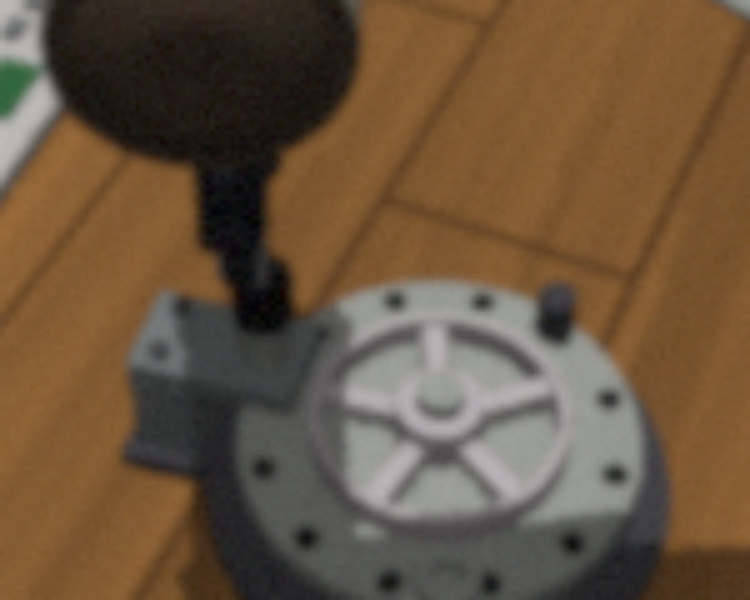

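The near finger now hides the knob, so the line-up looks right. I'll correct the small offset, go down and check before closing.

Request:
drive_tool(
  moves=[
    [[1,0.002,0.006,0.01,-0.002,0.004,0],[1,0,0,0.015,0,0,0],[1,0,0,0.015,0,0,0],[1,0,0,0.008,0,0,0],[1,0,0,0.004,0,0,0],[1,0,0,0,0,0,0]],
  ],
)

```text
clock: 3.65
position: [550.7, 97.4, 111.1]
ee_rot: [-0.162, 0.987, 0.001, 0.003]
contact_force: [0.2, -0.7, 0.5]
gripper_width: 85.4
```

```bash
python3 go.py 550 95 110
```

```text
3.65 [550.72  97.38 111.14] [ 0.21 -0.72  0.53] [0.012 0.033 0.007] 85.38
tool shift mm [ 1.46 -2.03  1.12]
tilt fix tool rotvec [0.0016 0.0073 0.    ] jaw yaw deg 108.62385171741161
```

Request:
drive_tool(
  moves=[
    [[0.6,0.001,-0.002,0.001,0,0.005,0],[0.45,0,0,0,0,0,0],[0.42,0,0,0,0,0,0],[0.42,0,0,0,0,0,0],[0.42,0,0,0,0,0,0]],
  ],
)

```text
clock: 4.15
position: [551.7, 95.5, 112.1]
ee_rot: [-0.162, 0.987, 0.001, 0.003]
contact_force: [0.6, -0.0, -0.6]
gripper_width: 35.8
```

```bash
python3 go.py 550 95 110
python3 - <<'E'
from h import *
import cv2
for n in("side",):
    im,d=arm.get_image(n);cv2.imwrite(f"pics/{n}3.png",cv2.resize(im[150:270,250:400,::-1],None,fx=5,fy=5))
E
```

```text
4.15 [551.7   95.48 112.14] [ 0.65 -0.01 -0.65] [-0.04   0.031  0.   ] 35.84
tool shift mm [1.77 0.09 2.13]
tilt fix tool rotvec [ 0.0017  0.006  -0.    ] jaw yaw deg 108.63606927150842
```

View pics/side3.png

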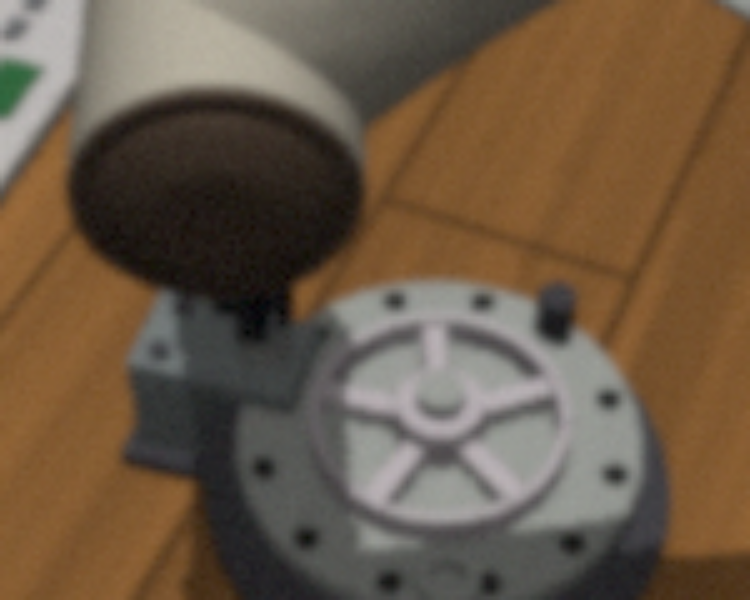

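Request:
drive_tool(
  moves=[
    [[0.42,0.001,0,0.004,0,0.005,0],[0.4,0,0,0,0,0,0],[0.37,0,0,0,0,0,0],[0.36,0,0,0,0,0,0]],
  ],
)

```text
clock: 4.6
position: [550.2, 97.4, 108.3]
ee_rot: [-0.162, 0.987, 0.002, 0.001]
contact_force: [0.2, -0.7, -0.1]
gripper_width: 31.4
```

```bash
python3 go.py 550 95 108
```

```text
4.6 [550.2   97.45 108.35] [ 0.18 -0.69 -0.14] [ 0.027  0.022 -0.001] 31.36
tool shift mm [ 0.97 -2.26  0.33]
tilt fix tool rotvec [ 0.0047  0.0018 -0.    ] jaw yaw deg 108.66337028403004
```

Request:
drive_tool(
  moves=[
    [[0.3,0,0,0,0,0,0],[0.2,0,0,0,0,0,0],[0,0,0,0,0,0,0],[0,0,0,0,0,0,0]],
  ],
)

```text
clock: 5.0
position: [550.1, 97.7, 108.7]
ee_rot: [-0.162, 0.987, 0.002, 0.001]
contact_force: [-1.3, 2.4, 1.6]
gripper_width: 28.3
```

```bash
python3 go.py 550 95 108
```

```text
5.0 [550.13  97.73 108.66] [-1.31  2.37  1.61] [0.586 0.393 0.001] 28.26
tool shift mm [ 1.   -2.55  0.65]
tilt fix tool rotvec [0.0047 0.0019 0.    ] jaw yaw deg 108.69406527859236
```

Request:
drive_tool(
  moves=[
    [[0,0,0,-0.002,0,0,0],[0,0,0,-0.002,0,0,0],[0,0,0,-0.002,0,0,0]],
  ],
)

```text
clock: 5.3
position: [550.1, 97.8, 112.3]
ee_rot: [-0.162, 0.987, 0.003, 0.0]
contact_force: [0.8, 3.1, -5.3]
gripper_width: 28.6
```

```bash
python3 go.py 550 95 108
python3 - <<'E'
from h import *
import cv2
for n in("side",):
    im,d=arm.get_image(n);cv2.imwrite(f"pics/{n}4.png",cv2.resize(im[150:270,250:400,::-1],None,fx=5,fy=5))
E
```

```text
5.3 [550.06  97.76 112.25] [ 0.76  3.11 -5.32] [ 0.555 -0.522  0.032] 28.55
tool shift mm [ 0.95 -2.62  4.24]
tilt fix tool rotvec [ 0.0055  0.001  -0.    ] jaw yaw deg 108.63778862788617
```

View pics/side4.png

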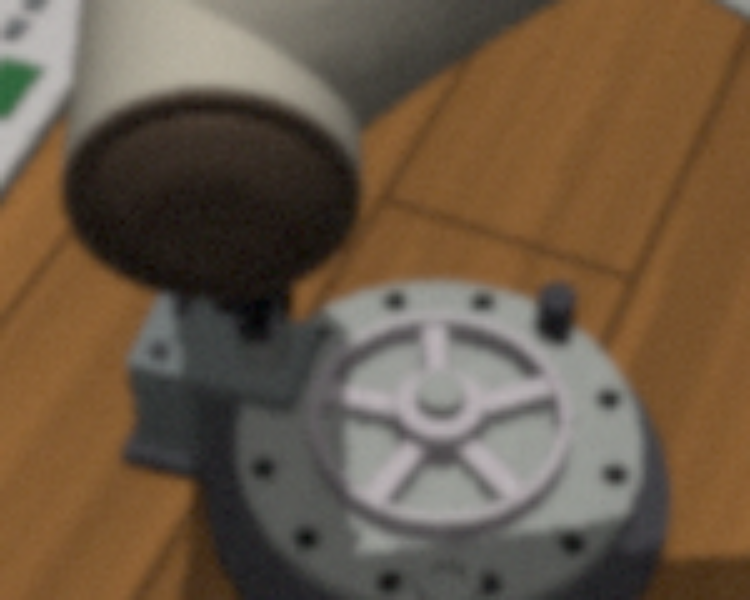

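Request:
drive_tool(
  moves=[
    [[0,0,0.0005,-0.002,0,0,0],[0,0,0,-0.002,0,0,0],[0,0,0,-0.002,0,0,0],[0,0,0,-0.002,0,0,0]],
  ],
)

```text
clock: 5.75
position: [550.1, 97.7, 119.6]
ee_rot: [-0.162, 0.987, 0.003, -0.0]
contact_force: [1.9, 1.0, -8.2]
gripper_width: 28.4
```

```bash
python3 go.py 550 95 108
```

```text
5.75 [550.06  97.73 119.57] [ 1.93  0.95 -8.21] [ 0.33  -0.885  0.058] 28.4
tool shift mm [ 0.93 -2.63 11.56]
tilt fix tool rotvec [0.0051 0.0002 0.    ] jaw yaw deg 108.61481918677742
```

Request:
drive_tool(
  moves=[
    [[0,0,0,-0.002,0,0,0],[0,0,0,-0.002,0,0,0]],
  ],
)

```text
clock: 5.95
position: [550.0, 97.7, 123.5]
ee_rot: [-0.162, 0.987, 0.003, -0.0]
contact_force: [3.4, 1.7, -8.0]
gripper_width: 28.2
```

Request:
drive_tool(
  moves=[
    [[0,0,0,-0.002,0,0,0]],
  ],
)

```text
clock: 6.05
position: [550.0, 97.8, 125.5]
ee_rot: [-0.162, 0.987, 0.003, -0.0]
contact_force: [3.1, 1.8, -9.6]
gripper_width: 28.3
```

Request:
drive_tool(
  moves=[
    [[0,0,0,-0.002,0,0,0]],
  ],
)

```text
clock: 6.15
position: [550.0, 97.8, 127.4]
ee_rot: [-0.162, 0.987, 0.003, -0.0]
contact_force: [3.6, 0.9, -9.1]
gripper_width: 28.3
```

Request:
drive_tool(
  moves=[
    [[0,-0.0003,0,-0.002,0,0,0]],
  ],
)

```text
clock: 6.25
position: [550.1, 97.7, 129.2]
ee_rot: [-0.162, 0.987, 0.003, -0.001]
contact_force: [3.3, 1.2, -10.4]
gripper_width: 28.5
```

Request:
drive_tool(
  moves=[
    [[0,-0.0003,0,-0.002,0,0,0]],
  ],
)

```text
clock: 6.35
position: [550.0, 97.7, 131.0]
ee_rot: [-0.161, 0.987, 0.003, -0.001]
contact_force: [2.7, 1.4, -11.2]
gripper_width: 28.8
```

Request:
drive_tool(
  moves=[
    [[0,0,0,-0.0015,0,0,0]],
  ],
)

```text
clock: 6.45
position: [550.0, 97.7, 132.4]
ee_rot: [-0.161, 0.987, 0.003, -0.001]
contact_force: [3.6, 1.1, -9.9]
gripper_width: 28.5
```

Request:
drive_tool(
  moves=[
    [[0,0,0,-0.0015,0,0,0]],
  ],
)

```text
clock: 6.55
position: [550.0, 97.8, 133.8]
ee_rot: [-0.161, 0.987, 0.003, -0.001]
contact_force: [3.7, 0.7, -11.2]
gripper_width: 28.3
```

Request:
drive_tool(
  moves=[
    [[0,0,0,-0.0015,0,0,0]],
  ],
)

```text
clock: 6.65
position: [550.0, 97.8, 135.1]
ee_rot: [-0.161, 0.987, 0.003, -0.001]
contact_force: [4.7, 1.6, -11.8]
gripper_width: 28.4
```

Request:
drive_tool(
  moves=[
    [[0,0,0,-0.0015,0,0,0]],
  ],
)

```text
clock: 6.75
position: [550.0, 97.8, 136.5]
ee_rot: [-0.161, 0.987, 0.003, -0.001]
contact_force: [3.9, 1.3, -12.0]
gripper_width: 28.5
```

Request:
drive_tool(
  moves=[
    [[0,0,0,-0.0015,0,0,0]],
  ],
)

```text
clock: 6.85
position: [550.0, 97.8, 137.9]
ee_rot: [-0.161, 0.987, 0.003, -0.001]
contact_force: [4.3, 1.0, -12.4]
gripper_width: 28.9
```

Request:
drive_tool(
  moves=[
    [[0,0,0,-0.0015,0,0,0]],
  ],
)

```text
clock: 6.95
position: [550.0, 97.7, 139.3]
ee_rot: [-0.161, 0.987, 0.003, -0.002]
contact_force: [4.7, 1.1, -13.4]
gripper_width: 28.4
```

Request:
drive_tool(
  moves=[
    [[0,0,0,-0.0015,0,0,0]],
  ],
)

```text
clock: 7.05
position: [550.0, 97.8, 140.6]
ee_rot: [-0.161, 0.987, 0.003, -0.002]
contact_force: [6.3, 1.1, -15.3]
gripper_width: 28.4
```

Request:
drive_tool(
  moves=[
    [[0,0,0,-0.0015,0,0,0]],
  ],
)

```text
clock: 7.15
position: [550.0, 97.8, 141.2]
ee_rot: [-0.161, 0.987, 0.003, -0.002]
contact_force: [7.1, 0.2, -19.2]
gripper_width: 28.4
```

```bash
python3 go.py 550 95 108;python3 go.py 550 95 108
```

```text
7.15 [549.97  97.77 141.23] [  7.14   0.24 -19.21] [ 0.046 -2.318  0.096] 28.41
tool shift mm [ 0.78 -2.85 33.21]
tilt fix tool rotvec [ 0.0065 -0.0022  0.    ] jaw yaw deg 108.53319465237533
7.15 [549.97  97.77 141.23] [  7.14   0.24 -19.21] [ 0.046 -2.318  0.096] 28.41
tool shift mm [ 0.78 -2.85 33.21]
tilt fix tool rotvec [ 0.0065 -0.0022  0.    ] jaw yaw deg 108.53319465237533
```

Request:
drive_tool(
  moves=[
    [[0,-0.0005,0,-0.0015,0,0,0]],
  ],
)

```text
clock: 7.25
position: [550.0, 97.7, 141.3]
ee_rot: [-0.161, 0.987, 0.003, -0.002]
contact_force: [7.3, 1.1, -20.2]
gripper_width: 28.8
```

Run:
```python
from h import *
import cv2
def p():
    s=arm.read_state();print(s["clock"],s["position"].round(2),s["contact_force"].round(2),s["wrist_torque"].round(2))
p()
for i in range(6):
    im,d=arm.get_image("side");p()
cv2.imwrite("pics/side5.png",cv2.resize(im[150:270,250:400,::-1],None,fx=5,fy=5))
```

```text
7.25 [549.96  97.75 141.28] [  7.33   1.05 -20.24] [ 0.09 -2.11  0.15]
7.3 [549.97  97.76 141.2 ] [  7.01   0.4  -19.94] [ 0.06 -2.14  0.07]
7.35 [549.94  97.74 141.06] [  6.07   1.47 -18.47] [ 0.12 -2.09  0.1 ]
7.4 [549.94  97.74 141.1 ] [  6.54   0.49 -18.12] [ 0.09 -2.07  0.13]
7.45 [549.94  97.76 141.1 ] [  6.88   0.35 -19.69] [ 0.22 -2.04  0.16]
7.5 [549.95  97.78 141.09] [  6.23   0.38 -18.25] [ 0.14 -2.04  0.11]
7.55 [549.94  97.76 141.09] [  6.58   0.36 -18.78] [ 0.09 -2.09  0.09]
```

View pics/side5.png

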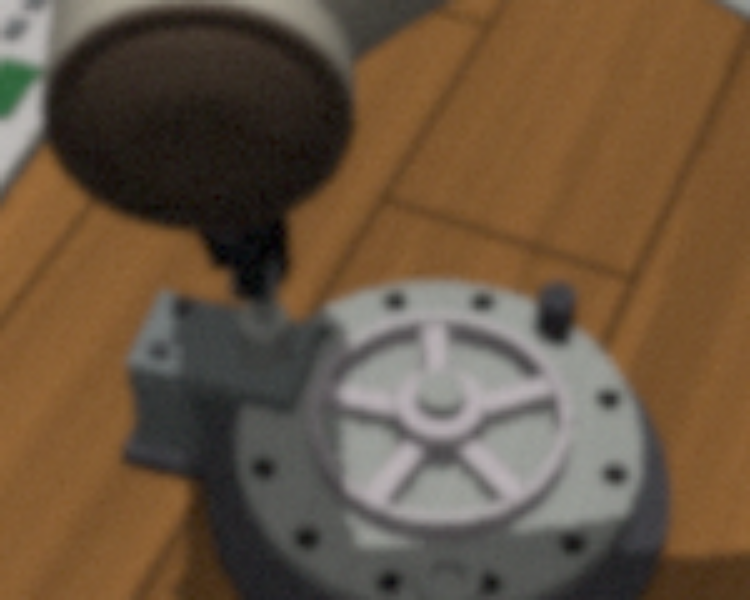

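Request:
drive_tool(
  moves=[
    [[0,0,0,-0.0025,0,0,0]],
  ],
)

```text
clock: 7.65
position: [549.9, 97.7, 141.8]
ee_rot: [-0.161, 0.987, 0.003, -0.003]
contact_force: [8.9, 1.1, -21.8]
gripper_width: 28.1
```

Run:
```python
from h import *
import cv2
def p():
    s=arm.read_state();print(s["clock"],s["position"].round(2),s["contact_force"].round(2),s["wrist_torque"].round(2),s["gripper_width"])
p()
for i in range(8):
    im,d=arm.get_image("side" if i<7 else "top");p()
    if i==6: cv2.imwrite("pics/side6.png",cv2.resize(im[150:270,250:400,::-1],None,fx=5,fy=5))
cv2.imwrite("pics/top6.png",im[:,:,::-1])
```

```text
7.65 [549.9   97.75 141.81] [  8.89   1.1  -21.82] [ 0.13 -2.91  0.12] 28.050962328055604
7.7 [549.92  97.76 141.79] [  7.89   0.96 -22.64] [ 0.14 -2.73  0.08] 28.29612986376265
7.75 [549.92  97.74 141.66] [ 7.940e+00  1.000e-02 -2.168e+01] [ 0.16 -2.66  0.14] 28.4270643545985
7.8 [549.91  97.74 141.59] [  8.29   1.27 -21.49] [ 0.11 -2.68  0.1 ] 28.451497322031486
7.85 [549.93  97.76 141.62] [  8.41   1.67 -21.59] [ 0.11 -2.66  0.08] 28.6641707191726
7.9 [549.9   97.76 141.59] [  8.87   1.33 -21.24] [ 0.12 -2.59  0.08] 28.551805694318627
7.95 [549.93  97.76 141.61] [  7.87   0.95 -20.63] [ 0.12 -2.59  0.12] 27.92592833228637
8.0 [549.92  97.75 141.6 ] [  8.66   1.59 -20.65] [ 0.07 -2.64  0.08] 28.3481919732046
8.05 [549.92  97.77 141.6 ] [  9.03   0.87 -21.14] [ 0.14 -2.63  0.11] 28.46023961007613
```

View pics/side6.png

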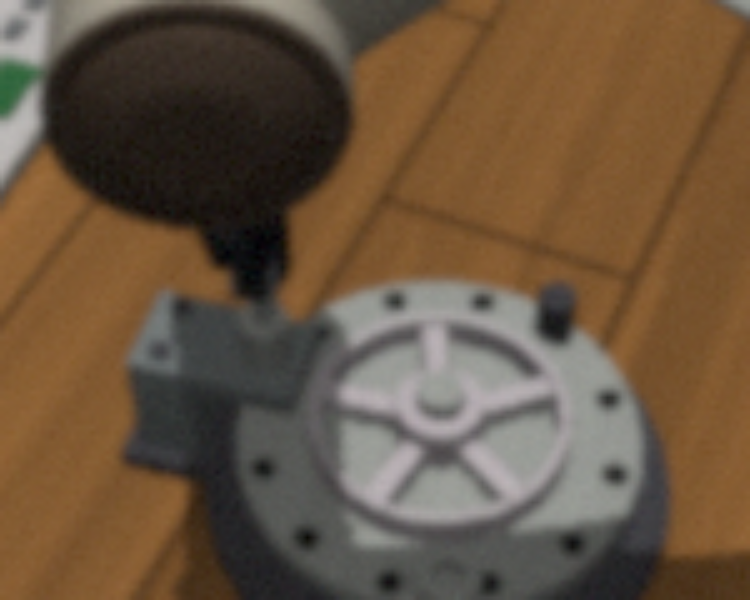

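```bash
python3 -c "
from bench import arm
print(arm.job_done());s=arm.read_state();print(s['clock'],s['position'],s['contact_force'])"
```

```text
the job is handed in; nothing more can be done
None
the job is handed in; nothing more can be done
```

The knob is gripped and held up against its end stop, and I handed the job in at about 8 s on the clock.

- **Lift:** the pull rose along the spring line to about 12–13 N. At about 31 mm of lift it became much steeper, about 5 N per mm, which matches the rubber buffer.
- **Hold:** the last readings were steady for 0.4 s, with the tool about 33 mm above where it took hold and a total pull of about 21 N. Taking off roughly 13 N for the spring and weight leaves about 8 N on the stop, inside the 5–15 N you asked for. This is worked out by subtraction, so it could be off by a newton or two.
- **Bystanders:** in the last side view the turntable's holes and the socket bit are where they were before the lift. The bearing is dark and partly cut off in that crop. I took a final top view but did not look at it, so the jar, screwdriver and wrench were not checked at the end.

Three readings did not fit neatly:

- **Side force:** it grew to about 8 N in x (about 2.6 N m at the wrist) during the lift. A small sideways correction barely changed it, so I left it.
- **Grip width:** the gripper read about 28.4 mm on the 30 mm knob, but I saw no sign of slipping.
- **Knob position:** the two cameras disagreed by about 5 mm. I used the top view, and the jaws closed on the knob with only about 3 N of sideways force.

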